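# Lower the test contacts through the guard window and start the board test

### The arm

A 6-joint arm with a two-finger parallel gripper is mounted at the origin on the work surface. World frame = base frame: x ahead of the robot, y to its left, z up, the work surface at z = 0. Lengths are in m, angles in rad, forces in N, time in s.
With the tool pointing down it reaches from about 0.375 to 0.975 m from the base axis. Payload 3.8 kg.
Tool frame: the origin (TCP) lies at the very end of the fingers, on their centre line; the grasp point (between the pads) lies 19 mm behind it; z points along the fingers, y is the line along which they close (so a half turn about z gives the same grasp; the last joint's range is limited). The gripper opens to 85 mm and grips with 20 to 120 N. Pads are 22 mm wide; open, the fingers measure 114 mm over their backs; the gripper's body (76 mm by 85 mm) begins 54 mm behind the grasp point. The pads swing forward as they close: fully open they stand 13 mm farther back than shut.
Start: joints at [1.078, 0.264, 1.604, -0, 1.274, -0.037], TCP at [0.297, 0.606, 0.231] pointing down, gripper open.
Joint ranges: [-2.63, 2.63], [-0.94, 2.18], [0.31, 2.57], [-1.31, 4.45], [0, 2.66], [-2.55, 2.55]. Speed limits (rad/s): [2.57, 2.57, 3.14, 3.14, 3.14, 3.14].

### API

Orientations are given as a unit quaternion [x, y, z, w].
In Python, from cell import observe, cams, ticket gives the robot as it stands.
- The arm moves only by the tool jog_arm, never from a script. Its argument "steps" is a list that holds one entry, the list of rows, each a list of 7 numbers: the shift along the tool's x, y, z in m, then the turn, a rotation vector about the tool's x, y, z in degrees, then the opening, from -1 (shut) to 1 (fully open). In form: [[[tx, ty, tz, ax, ay, az, fingers], ...]]. A call has 1 to 8 rows; each row is the pose to reach, as a shift and turn from the pose commanded when the call began, along the tool's axes at that moment; what a row does not reach only later rows make up. A row lasts 1/12 s, in which the tool goes at most 41.7 mm and 7.16 degrees, less where a joint would pass 70% of its speed; a pose out of reach is approached as far as the arm can. A call with a gripper value outside its range is refused whole. The fingers move at their own pace and stop on an object; the grip force is fixed at half the most. Time passes only in rows, so rows that repeat a pose let the fingers close. It gives the time, the measured TCP pose, the force, the opening and the grip force at its end, in the units of the state.
- observe(): the state, without advancing time (a new reading comes with each control period).
- cams.snapshot(name): name is "scene" or "top" or "wrist"; returns a dict with "img" (480x640x3 uint8, red, green, blue), "intrinsics" (3x3 intrinsics, pixels), "k1" (the pictures are not rectified: a ray, as slopes to the right and down, at radius r is drawn at 1 + k1 r^2 times it, then the intrinsics apply), "world_from_camera" (4x4, takes a point from camera to world coordinates). Camera axes: x right, y up, looking along -z (the intrinsics and any distortion apply to the point x, -y, -z); pixel columns grow to the right and rows downward; lengths in m; the calibration is good to about 2 mm. A picture is of the moment at which its call begins. There is no depth.
- ticket.sign_off(): hands the job in; it is judged then, once.
The state is a dict: "clock": time; "joint_positions": joint angles; "joint_vel": joint speeds; "joint_efforts": joint torques, N m; "tcp_pos": TCP position; "ee_rot": TCP orientation; "contact_force": force on the tool from outside, world axes, zero at the start; "torque": the same for the moment, N m; "opening": finger opening in m; "grip_force": force on a finger pad.
Only numpy, scipy, OpenCV 4.12 (cv2) and the standard library are available. Lean on these libraries where they do the work, as an engineer would, in place of code of your own. Each camera call takes 0.05 s, during which the arm holds its last target. There are 200 camera calls.

### The job

Reach down through the window of the yellow guard and press the white lever fully down with the fingertips without touching the guard, then press the green start button all the way in and let it go. Do not press the red stop button, and leave the circuit board and everything else on the bench where it is.

Things in the scene. Friction and masses are not known exactly. Their poses are not given: they have to be found in the camera images.
- station: Dark steel board test station bolted to the bench: deck 200 mm (own x) by 360 mm (own y) by 30 mm high. Origin: centre of its underside, on the bench; z up. The board nest lies on its +y half, the guard with the lever on its -y half. It does not move during the run.
- guard: Yellow sheet-metal hood over the lever, fixed on the station: 150 mm (x) by 140 mm (y), closed on all four sides, walls 4 mm, flat top 4 mm thick whose upper face is 95 mm above the bench. Origin: centre of its footprint, on the deck 30 mm above the bench; axes as the station's. The top has one rectangular window (see window). It must not be touched, outside or at the window's edges.
- window (a point): Centre of the rectangular window in the guard's top, at the upper face (95 mm above the bench). The opening is 75 mm along its x and 90 mm along its y; axes parallel to the station's, z up.
- lever_pad (a point): Middle of the upper face of the white pad on the lever, seen through the window, within 5 mm (seen from above) of the window's centre. Pad 40 mm (station x) by 34 mm (station y). With the lever fully up the point is about 81 mm above the bench (14 mm below the guard's upper face); with it fully down about 61 mm (34 mm below the guard's upper face). The point travels nearly straight down and shifts less than 5 mm along the station's x. It moves and tilts with the lever.
- lever (a joint): Angle of the lever, rad: 0 fully up, 0.30 fully down at its rigid stop. It turns about a line along the station's y, 67 mm from the pad's middle on the +x side. No spring: a friction hinge (about 5 N at the pad) that stays where it is left. It starts between 0 and 0.06. It also lowers the aluminium contact bar over the board by 10 mm.
- board: Green circuit board, 160 by 120 mm, board itself 4 mm thick with black parts up to 15 mm above its underside, lying loose in the nest between four brass pins. Origin: centre of its underside, 42 mm above the bench. The aluminium contact bar (200 x 22 mm, top 78 mm above the bench at most; its two steel guide posts reach 105 mm) stands over it.
- console: Grey box with the two push buttons on top, fixed to the bench: 100 mm (x) by 170 mm (y) by 45 mm high. Origin: centre of its underside. The buttons stand on its own y axis, 80 mm apart, 40 mm either side of the middle; which one is on which side varies.
- start_top (a point): Middle of the upper face of the green start button, a round cap 36 mm across.
- start (a joint): Travel of the green start button, m: 0 released, 0.006 fully pressed. Spring return, about 5 N when fully down.
- stop_top (a point): Middle of the upper face of the red stop button, the same size as the green one.
- stop (a joint): Travel of the red stop button, m: 0 released, 0.006 fully pressed.
- screwdriver: Loose screwdriver with blue handle, 180 mm long, lying on the bench left of the station.
- relay: Loose clear relay, 30 x 22 x 29 mm, standing upright on the bench just beyond the console. Origin: centre of its underside.
- multimeter: Loose orange multimeter lying flat on the bench left of the station, 190 x 90 x 47 mm. Origin: centre of its underside.
- spool: Loose aluminium-coloured solder spool, 60 mm across and 46 mm high, standing on the bench. Origin: centre of its underside.
- flux: Loose amber bottle, 44 mm across, 110 mm high, upright. Origin: centre of its underside.
- mouse: Loose black computer mouse, 100 x 60 x 28 mm. Origin: centre of its underside.

How it is judged:
On the way, in this order (a step that is already met when the one before it is completed fails the run):
1. the lever is pressed fully down through the window (value of joint lever above 0.26 rad), for 0.1 s.
2. the green start button is pressed in with the lever down (value of joint start above 0.0045 m and value of joint lever above 0.26 rad), for 0.05 s.
At the end, for the whole second after the job is handed in: The lever rests down (above 0.26 of 0.30 rad), both buttons are released (under 1.5 mm), the board is within 8 mm and every loose thing within 15 mm of where it began (value of joint lever above 0.26 rad and value of joint each of start, stop below 0.0015 m and velocity of joint lever between -0.05 and 0.05 rad/s and distance of board from where it was at the start of the episode below 0.008 m and distance of each of screwdriver, relay, multimeter, spool, flux, mouse from where it was at the start of the episode below 0.015 m); the robot touches nothing.
It fails at once if the robot touches the yellow guard (contact force between any of the fingers, the arm and guard above 0.5 N).
It fails at once if the start button is pressed before the lever is down (value of joint start above 0.003 m and value of joint lever below 0.24 rad).
It fails at once if the red stop button is pressed (value of joint stop above 0.002 m).
It fails at once if the circuit board is shifted or lifted in its nest (distance of board from where it was at the start of the episode above 0.008 m).
It fails at once if a bystander is shifted, lifted or carried (distance of any of screwdriver, relay, multimeter, spool, flux, mouse from where it was at the start of the episode above 0.015 m).
It also fails if it takes over 38 s, if anything falls off the work surface, if the arm or the gripper's body presses on something with over 40 N, if the wrist force passes 120 N, or if a joint passes its speed limit or range.

## Working session

There is one attempt and no reset: what is moved stays moved. The work goes in short steps, Python scripts to look and compute and a tool call to move; the robot and the scene stay as the last step left them, time stands still between calls to the robot, and variables do not carry over. Pictures are saved under pics/ and viewed, at most 10 in all, crops included, and the job is handed in when it is done.

Besides the shell and the picture viewer there is one more tool, called after "Request:" as name([rows], argument=value, ...), one row to a line, values as JSON. jog_arm: Moves the arm, as the interface text tells. Its arguments: {"type":"object","properties":{"steps":{"type":"array"}},"required":["steps"]}

```bash
mkdir -p pics; cat > h.py <<'E'
import sys; sys.path.insert(0,'.')
import numpy as np, cv2
def save(s,n): cv2.imwrite(f'pics/{n}.png',cv2.cvtColor(s['img'],cv2.COLOR_RGB2BGR))
def ray(s,u,v):
    K=np.array(s['intrinsics']);k=float(np.ravel(s['k1'])[0]);T=np.array(s['world_from_camera'])
    d=np.array([(u-K[0,2])/K[0,0],(v-K[1,2])/K[1,1]]);p=d.copy()
    for _ in range(30): p=d/(1+k*(p@p))
    w=T[:3,:3]@np.array([p[0],-p[1],-1.]);return T[:3,3],w/np.linalg.norm(w)
def onz(s,u,v,z):
    o,d=ray(s,u,v);return o+d*(z-o[2])/d[2]
def tri(rs):
    A=sum(np.eye(3)-np.outer(d,d) for o,d in rs);b=sum((np.eye(3)-np.outer(d,d))@o for o,d in rs)
    return np.linalg.solve(A,b)
def proj(s,p):
    K=np.array(s['intrinsics']);k=float(np.ravel(s['k1'])[0]);T=np.linalg.inv(np.array(s['world_from_camera']))
    c=T[:3,:3]@np.array(p)+T[:3,3];q=np.array([c[0],-c[1]])/-c[2];q=q*(1+k*(q@q))
    return K[0,0]*q[0]+K[0,2],K[1,1]*q[1]+K[1,2]
E
python3 - <<'E'
from h import *
from cell import observe,cams
print(observe())
import pickle
for n in ['scene','top']:
    s=cams.snapshot(n);save(s,n+'0');pickle.dump(s,open(n+'0.pkl','wb'));print(n,np.round(s['world_from_camera'],3),s['intrinsics'],s['k1'])
E
```

```text
{'clock': 0.0, 'joint_positions': array([ 1.07811842e+00,  2.64762459e-01,  1.60537984e+00,  7.85851335e-06,
        1.27371939e+00, -3.68874981e-02]), 'joint_vel': array([ 0.00074811,  0.00062006, -0.00167128, -0.00110956, -0.00096991,
       -0.00032594]), 'joint_efforts': array([-8.05907221e-04, -5.15100074e+01, -3.67320728e+01, -6.59866078e-05,
        1.27028039e-02,  8.08680824e-06]), 'tcp_pos': array([0.29675734, 0.60544248, 0.22995262]), 'ee_rot': array([ 2.25928632e-01,  9.74143196e-01, -1.09399453e-03, -3.00527269e-04]), 'contact_force': array([ 0.30218484, -0.23282733,  0.23515415]), 'torque': array([ 0.04745151,  0.02224341, -0.01143414]), 'grip_force': 0.0, 'opening': 0.08556736625052463}
scene [[ 0.696 -0.371  0.615  1.274]
 [ 0.718  0.362 -0.594 -0.685]
 [-0.002  0.855  0.518  0.682]
 [ 0.     0.     0.     1.   ]] [[461.96482994   0.         316.76792977]
 [  0.         461.96482994 240.48528522]
 [  0.           0.           1.        ]] -0.0554693646794817
top [[-0.018  0.984 -0.179  0.362]
 [-1.    -0.016  0.014 -0.017]
 [ 0.011  0.18   0.984  1.37 ]
 [ 0.     0.     0.     1.   ]] [[508.69314486   0.         319.21181788]
 [  0.         508.69314486 235.0087158 ]
 [  0.           0.           1.        ]] 0.025404752685799965
```

View pics/scene0.png

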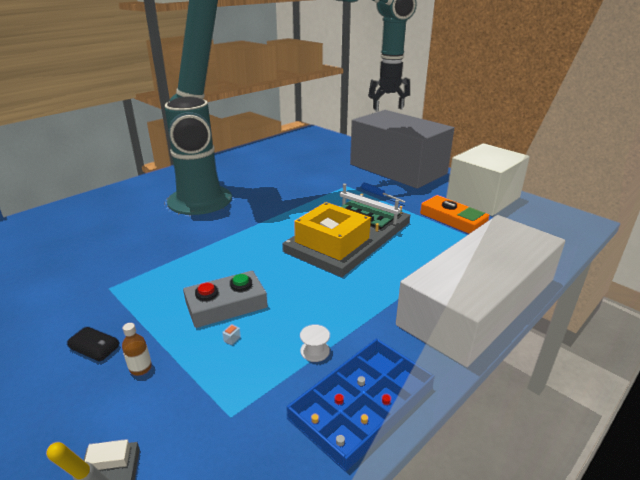

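View pics/top0.png

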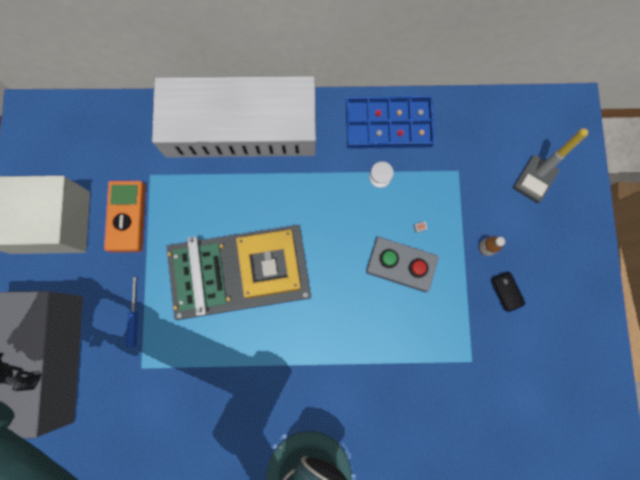

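The scene and top views show the yellow guard at about top (268,263), with the white pad inside its window. Green start is at (390,258) and red stop at (419,267). The arm starts to the left, above the dark box. Next I'll measure by colour masks in both views.

```bash
cat > m.py <<'E'
from h import *
import pickle
def comp(mask,box):
    m=np.zeros_like(mask);x0,y0,x1,y1=box;m[y0:y1,x0:x1]=mask[y0:y1,x0:x1]
    n,l,st,c=cv2.connectedComponentsWithStats(m);i=1+np.argmax(st[1:,4]);return (l==i).astype(np.uint8),c[i],st[i]
def hsv(s): return cv2.cvtColor(s['img'],cv2.COLOR_RGB2HSV)
E
python3 - <<'E'
from m import *
S={n:pickle.load(open(n+'0.pkl','rb')) for n in ['scene','top']}
B={'scene':dict(g=(225,268,256,296),r=(190,278,222,302),y=(285,195,380,265),w=(312,210,350,236)),'top':dict(g=(376,245,404,272),r=(406,254,434,282),y=(230,225,308,305),w=(252,245,285,285))}
C={}
for n,s in S.items():
    h=hsv(s);H,Sa,V=[h[...,i].astype(int) for i in range(3)]
    M=dict(g=(H>45)&(H<85)&(Sa>100)&(V>60),r=((H<8)|(H>172))&(Sa>120)&(V>80),y=(H>18)&(H<33)&(Sa>120)&(V>(200 if n=='scene' else 150)),w=(Sa<50)&(V>130))
    for k in M:
        m,c,st=comp(M[k].astype(np.uint8),B[n][k]);C[n,k]=c;print(n,k,c.round(1),st)
        if n=='top':
            cs,hi=cv2.findContours(m,cv2.RETR_CCOMP,cv2.CHAIN_APPROX_NONE)
            for q in cs:
                if len(q)>30: print('  rect',cv2.boxPoints(cv2.minAreaRect(q)).round(1).tolist(),cv2.contourArea(q))
for k in 'grw':
    p=tri([ray(S[n],*C[n,k]) for n in S]);print(k,p.round(4),[np.round(np.array(proj(S[n],p))-C[n,k],1) for n in S])
s=S['top']
for k in 'gr': print(k,onz(s,*C['top',k],.055).round(4))
print('w',onz(s,*C['top','w'],.08).round(4))
# crops
for n,b in [('top',(225,220,310,320)),('scene',(270,180,415,275))]:
    x0,y0,x1,y1=b;im=cv2.cvtColor(S[n]['img'][y0:y1,x0:x1],cv2.COLOR_RGB2BGR);globals()[n]=cv2.resize(im,(390,400),interpolation=cv2.INTER_CUBIC)
cv2.imwrite('pics/crop1.png',np.hstack([top,scene]))
E
```

```text
scene g [240.1 279.5] [232 274  17  12 163]
scene r [205.5 288.5] [197 283  17  12 170]
scene y [333.6 220.4] [295 204  75  34 927]
scene w [328.8 223. ] [321 218  17  11 105]
top g [389.2 257.6] [382 251  15  15 173]
  rect [[382.0, 251.0], [396.0, 251.0], [396.0, 265.0], [382.0, 265.0]] 152.0
top r [419.  267.2] [412 260  15  15 185]
  rect [[412.0, 260.0], [426.0, 260.0], [426.0, 274.0], [412.0, 274.0]] 163.0
top y [267.6 262.2] [ 237  230   63   68 2337]
  rect [[234.8000030517578, 237.8000030517578], [290.8999938964844, 229.0], [300.20001220703125, 288.70001220703125], [244.1999969482422, 297.3999938964844]] 3270.0
  rect [[247.1999969482422, 252.5], [284.5, 247.1999969482422], [288.8999938964844, 278.29998779296875], [251.6999969482422, 283.6000061035156]] 1090.0
top w [268.3 265.3] [261 252  16  25 278]
  rect [[259.6000061035156, 252.6999969482422], [273.6000061035156, 250.89999389648438], [276.6000061035156, 274.70001220703125], [262.6000061035156, 276.3999938964844]] 244.0
g [ 0.5381 -0.2178  0.0604] [array([ 0.2, -0. ]), array([0.2, 0.1])]
r [ 0.512  -0.2937  0.0605] [array([ 0.1, -0. ]), array([0.1, 0.1])]
w [0.5189 0.0924 0.0804] [array([ 1.1, -0.2]), array([0.9, 0.7])]
g [ 0.5391 -0.2182  0.055 ]
r [ 0.5127 -0.2946  0.055 ]
w [0.5209 0.0946 0.08  ]
```

View pics/crop1.png

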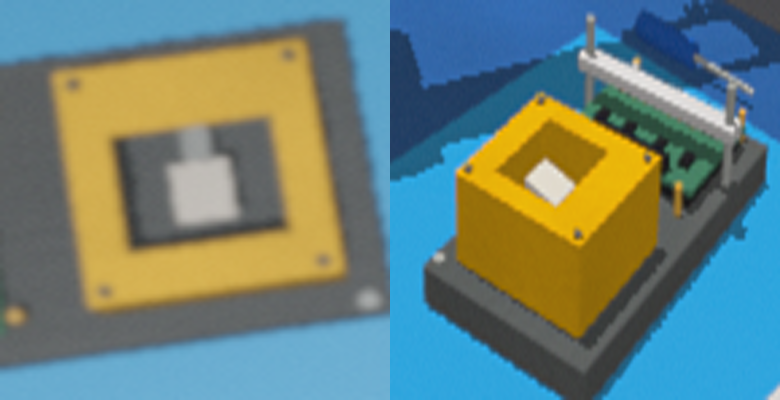

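```bash
cat >> h.py <<'E'
from scipy.spatial.transform import Rotation as Ro
def delta(o,p,yaw):
    "shift and turn in tool axes to bring TCP to p, tool down with tool y at world angle yaw (rad)"
    R=Ro.from_quat(o['ee_rot']);y=np.array([np.cos(yaw),np.sin(yaw),0]);z=np.array([0,0,-1.])
    D=Ro.from_matrix(np.c_[np.cross(y,z),y,z])
    return (R.inv().apply(np.array(p)-o['tcp_pos'])*1000).round(1),np.degrees((R.inv()*D).as_rotvec()).round(2)
E
python3 - <<'E'
from m import *
from cell import observe
s=pickle.load(open('top0.pkl','rb'));o=observe()
W=lambda a:np.array([onz(s,u,v,.095)[:2] for u,v in a])
out=W([[234.8,237.8],[290.9,229.0],[300.2,288.7],[244.2,297.4]]);win=W([[247.2,252.5],[284.5,247.2],[288.9,278.3],[251.7,283.6]])
for a in (out,win):
    print(a.mean(0).round(4),np.linalg.norm(np.diff(a,axis=0),axis=1).round(4))
    for i,j in [(1,0),(2,3)]: d=a[j]-a[i];print('y dir',np.degrees(np.arctan2(d[1],d[0])).round(1))
g=np.array([.5381,-.2178]);r=np.array([.512,-.2937]);d=g-r;print('console',np.linalg.norm(d).round(4),np.degrees(np.arctan2(d[1],d[0])))
print(delta(o,[.52,.09,.30],np.radians(98.5)))
E
```

```text
[0.5253 0.0953] [0.1439 0.1538 0.1406]
y dir 98.2
y dir 97.8
[0.5191 0.0939] [0.0949 0.0798 0.0937]
y dir 97.3
y dir 97.1
console 0.0803 71.0232632641656
(array([-427.3, -364.8,  -69.2]), array([ -0.12,  -0.04, -34.62]))
```

Request:
jog_arm([
  [[0, 0, -0.04, 0, 0, 0, -1], [0, 0, -0.07, 0, 0, 0, -1], [-0.03, -0.025, -0.07, 0, 0, -6, -1], [-0.06, -0.05, -0.07, 0, 0, -12, -1], [-0.09, -0.076, -0.07, 0, 0, -18, -1], [-0.12, -0.102, -0.07, 0, 0, -24, -1], [-0.15, -0.128, -0.07, 0, 0, -30, -1], [-0.18, -0.154, -0.07, 0, 0, -34, -1]],
])

```text
clock: 0.77
tcp_pos: [0.391, 0.3866, 0.3007]
ee_rot: [-0.071, 0.997, -0.0, -0.0]
contact_force: [1.3, -0.1, 0.2]
opening: 0.0002
grip_force: 0.0
```

```bash
python3 - <<'E'
from m import *
from cell import observe
o=observe();print(o['tcp_pos'],o['joint_positions'].round(2),delta(o,[.52,.09,.30],np.radians(97.8)))
E
```

```text
[0.39098391 0.38664639 0.30071437] [ 0.73 -0.01  1.78 -0.    1.37 -0.98] (array([ -85.4, -312. ,    0.8]), array([-0.03, -0.03,  0.4 ]))
```

Request:
jog_arm([
  [[-0.011, -0.04, 0, 0, 0, 0, -1], [-0.022, -0.08, 0, 0, 0, 0, -1], [-0.033, -0.12, 0, 0, 0, 0, -1], [-0.044, -0.16, 0, 0, 0, 0, -1], [-0.055, -0.2, 0, 0, 0, 0, -1], [-0.066, -0.24, 0, 0, 0, 0, -1], [-0.076, -0.28, 0, 0, 0, 0, -1], [-0.085, -0.312, 0, 0, 0, 0, -1]],
])

```text
clock: 1.43
tcp_pos: [0.5182, 0.0883, 0.3009]
ee_rot: [-0.068, 0.998, -0.0, -0.0]
contact_force: [0.1, 0.6, -0.2]
opening: 0.0
grip_force: 0.0
```

```bash
python3 - <<'E'
from m import *
from cell import observe,cams
s=cams.snapshot('wrist');save(s,'w1');pickle.dump(s,open('w1.pkl','wb'));o=observe();print(o['clock'],o['tcp_pos'],o['joint_vel'].round(3),o['contact_force'])
print(np.round(s['world_from_camera'],3),s['intrinsics'],s['k1'],proj(s,[.5191,.0939,.095]),proj(s,o['tcp_pos']))
E
```

```text
1.4833 [0.52031017 0.08366589 0.300797  ] [ 0.075 -0.013  0.015  0.057  0.016  0.141] [ 3.07747632 -2.87394761  0.3848445 ]
[[-0.137 -0.955 -0.262  0.451]
 [ 0.991 -0.133 -0.035  0.078]
 [-0.001 -0.264  0.964  0.443]
 [ 0.     0.     0.     1.   ]] [[387.69788356   0.         314.48319422]
 [  0.         387.69788356 241.57061521]
 [  0.           0.           1.        ]] -0.07036826181779669 (np.float64(322.1694938421868), np.float64(214.24542271139717)) (np.float64(305.67992881574276), np.float64(314.0967659530698))
```

View pics/w1.png

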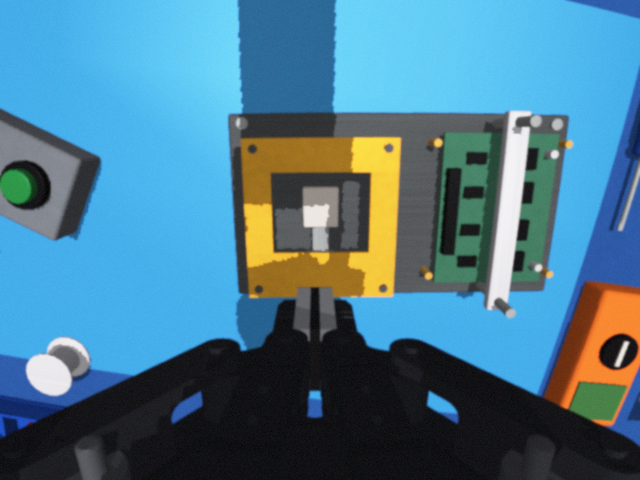

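The wrist view shows the window at (272–369, 173–251) with the white pad at (302–337, 187–228), and the closed fingertips at (296–334, 288+). I'll measure again now that the arm has settled, and check how much clearance the knuckles have.

```bash
cat > w.py <<'E'
from m import *
from cell import observe,cams
def look(tag):
    s=cams.snapshot('wrist');pickle.dump(s,open(tag+'.pkl','wb'));save(s,tag);o=observe();h=hsv(s);H,Sa,V=[h[...,i].astype(int) for i in range(3)]
    y=((H>15)&(H<33)&(Sa>150)&(V>90)).astype(np.uint8)
    cs,_=cv2.findContours(y,cv2.RETR_LIST,cv2.CHAIN_APPROX_NONE)
    q=[c for c in cs if 2000<cv2.contourArea(c)];q=min(q,key=lambda c:cv2.contourArea(c))
    b=cv2.boxPoints(cv2.minAreaRect(q));W=np.array([onz(s,u,v,.095) for u,v in b])[:,:2]
    print('win px',b.round(0).tolist(),'centre',W.mean(0).round(4),'sides',np.linalg.norm(W-np.roll(W,1,0),axis=1).round(4))
    x,yy,w,hh=cv2.boundingRect(q);m=np.zeros_like(y);m[yy:yy+hh,x:x+w]=1
    return s,o,m,h,W
E
python3 - <<'E'
from w import *
s,o,m,h,W=look('w2')
print(o['clock'],o['tcp_pos'],o['joint_vel'].round(3))
for w in W: print(w.round(4))
for a in (0,.02,.034,.045,.06,.073): print(a,[np.round(proj(s,o['tcp_pos']+Ro.from_quat(o['ee_rot']).apply([x,y,-a])),0).tolist() for x,y in [(0,0),(-.011,0.0),(0,.04),(-.011,.045)]])
ys,xs=np.where((m>0)&(h[...,1]<60)&(h[...,2]>110));print(len(xs),xs.min(),xs.max(),ys.min(),ys.max())
im=cv2.cvtColor(s['img'],cv2.COLOR_RGB2BGR);a=cv2.resize(im[160:260,260:380],(480,400),interpolation=cv2.INTER_CUBIC);cv2.imwrite('pics/w2c.png',a)
E
```

```text
win px [[276.0, 170.0], [377.0, 169.0], [378.0, 250.0], [277.0, 252.0]] centre [0.5182 0.0923] sides [0.0759 0.0898 0.0758 0.0948]
1.5333 [0.51910112 0.0867512  0.30066275] [ 0.07  -0.009  0.013  0.06   0.019  0.054]
[0.4875 0.042 ]
[0.474  0.1307]
[0.5485 0.1451]
[0.5628 0.0514]
0 [[326.0, 309.0], [326.0, 334.0], [425.0, 309.0], [435.0, 333.0]]
0.02 [[327.0, 334.0], [327.0, 361.0], [440.0, 333.0], [451.0, 360.0]]
0.034 [[328.0, 355.0], [328.0, 385.0], [453.0, 355.0], [464.0, 384.0]]
0.045 [[330.0, 376.0], [329.0, 407.0], [466.0, 375.0], [477.0, 406.0]]
0.06 [[331.0, 411.0], [331.0, 445.0], [486.0, 409.0], [498.0, 442.0]]
0.073 [[334.0, 450.0], [333.0, 486.0], [509.0, 446.0], [521.0, 482.0]]
1746 309 344 185 249
```

View pics/w2c.png

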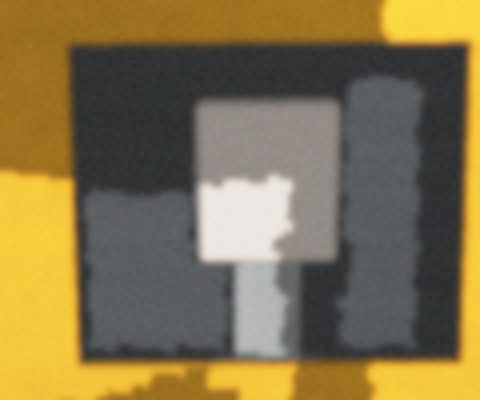

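The crop shows the pad at full-frame pixels (309–345, 184–226) and the window around it, with generous clearance for the closed fingers. Next: triangulate the pad from the top and wrist views.

```bash
python3 - <<'E'
from w import *
t=pickle.load(open('top0.pkl','rb'));s=pickle.load(open('w2.pkl','rb'));o=observe()
pt,pw=(269.4,267.9),(326.9,205)
p=tri([ray(t,*pt),ray(s,*pw)]);print(p.round(4),np.round(np.array(proj(t,p))-pt,1),np.round(np.array(proj(s,p))-pw,1))
print(onz(s,*pw,.08).round(4),onz(t,*pt,.08).round(4))
print('win tri',tri([ray(t,268.1,265.4),ray(s,327,210.2)]).round(4))
c=[.516,.0935,.2];print(delta(o,c,np.radians(97.8)),o['tcp_pos'])
E
```

```text
[0.5135 0.0915 0.0884] [-0.1 -0.1] [-0.2 -0.2]
[0.5151 0.0921 0.08  ] [0.5143 0.0919 0.08  ]
win tri [0.5192 0.0935 0.0876]
(array([  2.1,   7.3, 100.6]), array([-0.11, -0.03, -0.24])) [0.51910112 0.0867512  0.30066275]
```

Request:
jog_arm([
  [[0.003, 0.003, 0.04, 0, 0, 0, -1], [0.003, 0.003, 0.08, 0, 0, 0, -1], [0.003, 0.003, 0.12, 0, 0, 0, -1], [0.003, 0.003, 0.15, 0, 0, 0, -1], [0.003, 0.003, 0.17, 0, 0, 0, -1], [0.003, 0.003, 0.17, 0, 0, 0, -1], [0.003, 0.003, 0.17, 0, 0, 0, -1], [0.003, 0.003, 0.17, 0, 0, 0, -1]],
])

```text
clock: 2.2
tcp_pos: [0.5155, 0.0944, 0.1327]
ee_rot: [-0.069, 0.998, 0.0, 0.001]
contact_force: [-0.5, -0.1, 0.3]
opening: -0.0001
grip_force: 0.0
```

```bash
python3 - <<'E'
from w import *
s=cams.snapshot('wrist');save(s,'w3');o=observe();print(o['tcp_pos'],o['contact_force'],o['joint_vel'].round(3))
print(delta(o,[.516,.0925,.085],np.radians(97.8)))
E
```

```text
[0.5162031  0.09438762 0.13351125] [0.53736655 0.52726979 0.47783719] [-0.004 -0.011 -0.009 -0.002 -0.004 -0.002]
(array([ 0.6, -1.8, 48.5]), array([0.01, 0.21, 0.11]))
```

View pics/w3.png

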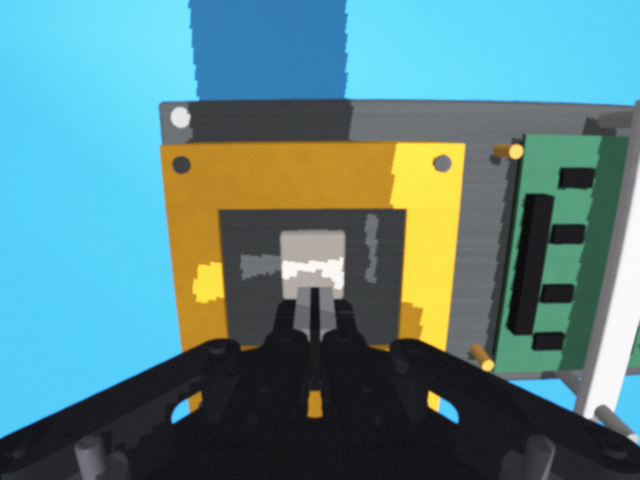

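The window spans columns 220–406 and the pad 281–345. The fingers (column 315) are centred on both, so I can go down.

Request:
jog_arm([
  [[0.002, -0.001, 0.02, 0, 0, 0, -1], [0.002, -0.001, 0.04, 0, 0, 0, -1], [0.002, -0.001, 0.048, 0, 0, 0, -1], [0.002, -0.001, 0.053, 0, 0, 0, -1], [0.002, -0.001, 0.058, 0, 0, 0, -1], [0.002, -0.001, 0.063, 0, 0, 0, -1], [0.002, -0.001, 0.067, 0, 0, 0, -1], [0.002, -0.001, 0.067, 0, 0, 0, -1]],
])

```text
clock: 2.92
tcp_pos: [0.5132, 0.0926, 0.0643]
ee_rot: [-0.069, 0.998, 0.0, 0.0]
contact_force: [-1.3, 0.4, 1.3]
opening: -0.0002
grip_force: 0.4
```

Request:
jog_arm([
  [[0, 0, 0.001, 0, 0, 0, -1], [0, 0, 0.002, 0, 0, 0, -1], [0, 0, 0.002, 0, 0, 0, -1], [0, 0, 0.002, 0, 0, 0, -1]],
])

```text
clock: 3.25
tcp_pos: [0.5132, 0.0926, 0.0626]
ee_rot: [-0.069, 0.998, 0.0, 0.0]
contact_force: [-0.9, 0.5, 3.9]
opening: 0.0
grip_force: 1.9
```

```bash
python3 - <<'E'
from w import *
for i in range(2):
    s=cams.snapshot('wrist');o=observe();print(o['tcp_pos'],o['contact_force'],o['joint_vel'].round(3))
save(s,'w4')
E
```

```text
[0.51315461 0.09256085 0.06260143] [-1.82433664 -0.06055771  3.43385105] [-0.001  0.001 -0.001  0.001 -0.002 -0.002]
[0.51316679 0.09255093 0.06259265] [0.14810288 0.62720264 2.8033229 ] [-0.     0.     0.001 -0.    -0.001 -0.001]
```

View pics/w4.png

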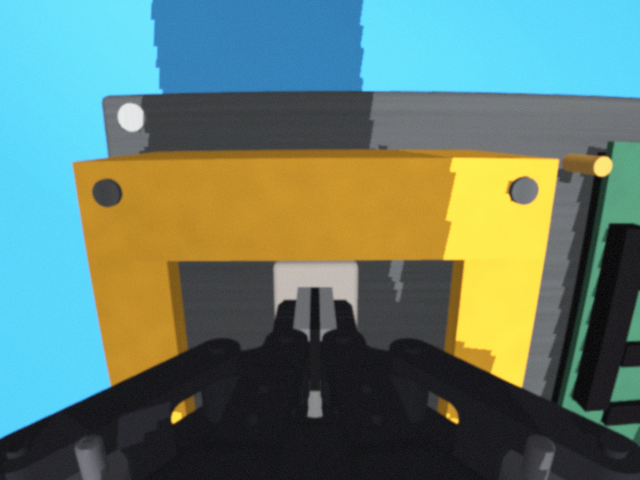

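The fingers are in the window, clear of its edges (168–463). The force is still only hinge friction, so I'll press on until it reaches the stop.

Request:
jog_arm([
  [[0, 0, 0.001, 0, 0, 0, -1], [0, 0, 0.002, 0, 0, 0, -1], [0, 0, 0.002, 0, 0, 0, -1], [0, 0, 0.002, 0, 0, 0, -1]],
])

```text
clock: 3.68
tcp_pos: [0.5132, 0.0926, 0.0614]
ee_rot: [-0.069, 0.998, 0.0, 0.0]
contact_force: [-3.5, -0.5, 11.6]
opening: 0.0
grip_force: 5.6
```

Request:
jog_arm([
  [[0, 0, 0.001, 0, 0, 0, -1], [0, 0, 0.0015, 0, 0, 0, -1], [0, 0, 0.0015, 0, 0, 0, -1], [0, 0, 0.0015, 0, 0, 0, -1]],
])

```text
clock: 4.02
tcp_pos: [0.5133, 0.0926, 0.0612]
ee_rot: [-0.069, 0.998, 0.0, 0.0]
contact_force: [-7.9, -0.7, 20.0]
opening: 0.0002
grip_force: 10.0
```

The force climbed to 20 N with almost no motion, so this is the rigid stop. Backing straight up.

Request:
jog_arm([
  [[0, 0, -0.01, 0, 0, 0, -1], [0, 0, -0.03, 0, 0, 0, -1], [0, 0, -0.06, 0, 0, 0, -1], [0, 0, -0.1, 0, 0, 0, -1], [0, 0, -0.13, 0, 0, 0, -1], [0, 0, -0.14, 0, 0, 0, -1], [0, 0, -0.14, 0, 0, 0, -1], [0, 0, -0.14, 0, 0, 0, -1]],
])

```text
clock: 4.68
tcp_pos: [0.5128, 0.0924, 0.1984]
ee_rot: [-0.069, 0.998, -0.0, 0.0]
contact_force: [0.2, 0.0, -0.7]
opening: -0.0
grip_force: 0.0
```

```bash
python3 - <<'E'
from w import *
s,o,m,h,W=look('w5');t=cams.snapshot('scene')
ys,xs=np.where((m>0)&(h[...,1]<60)&(h[...,2]>110));print(xs.min(),xs.max(),ys.min(),ys.max())
print(o['tcp_pos'],o['contact_force'])
print('start',delta(o,[.5381,-.2178,.20],np.radians(71+0)))
a=cv2.resize(s['img'][140:300,230:400],(425,400));b=cv2.resize(t['img'][180:275,270:415],(375,400))
cv2.imwrite('pics/c5.png',cv2.cvtColor(np.hstack([a,b]),cv2.COLOR_RGB2BGR))
E
```

```text
win px [[203.0, 144.0], [427.0, 144.0], [427.0, 351.0], [203.0, 351.0]] centre [0.522  0.0926] sides [0.1452 0.1391 0.1452 0.1617]
203 427 144 340
[0.51172889 0.09230178 0.19703654] [ 1.03457023 -0.62176783 -0.51625453]
start (array([  16.4, -310.8,   -2.9]), array([-0.03, -0.13, 26.88]))
```

View pics/c5.png

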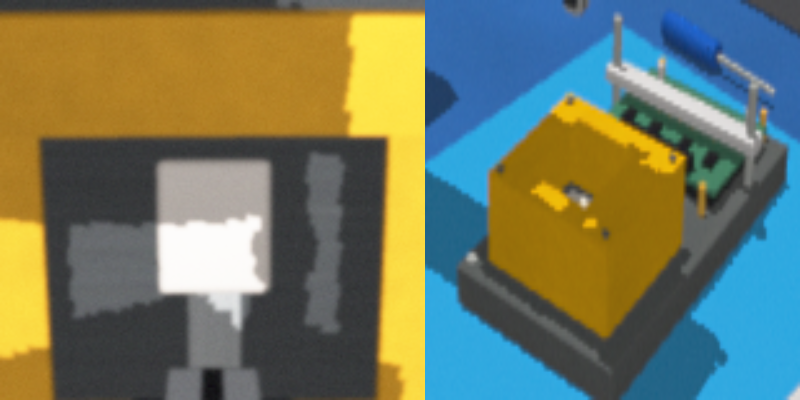

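The pad looks smaller and tilted (45 px wide, which puts it at z ≈ 0.06), and the contact bar is lowered. The lever is down, so I'm moving to the green button.

Request:
jog_arm([
  [[0.002, -0.04, 0, 0, 0, 0, -1], [0.004, -0.08, 0, 0, 0, 0, -1], [0.006, -0.12, 0, 0, 0, 0, -1], [0.008, -0.16, 0, 0, 0, 0, -1], [0.01, -0.2, 0, 0, 0, 0, -1], [0.012, -0.24, 0, 0, 0, 0, -1], [0.014, -0.28, 0, 0, 0, 0, -1], [0.016, -0.311, 0, 0, 0, 0, -1]],
])

```text
clock: 5.45
tcp_pos: [0.538, -0.2202, 0.1957]
ee_rot: [-0.068, 0.998, 0.001, -0.002]
contact_force: [-0.5, -0.2, 0.5]
opening: 0.0003
grip_force: 0.0
```

Request:
jog_arm([
  [[0, 0, 0.02, 0, 0, 0, -1], [0, 0, 0.04, 0, 0, 0, -1], [0, 0, 0.05, 0, 0, 0, -1], [0, 0, 0.05, 0, 0, 0, -1]],
])

```text
clock: 5.78
tcp_pos: [0.5358, -0.2163, 0.1431]
ee_rot: [-0.069, 0.998, 0.002, -0.004]
contact_force: [-0.3, -0.1, -0.4]
opening: -0.0001
grip_force: 0.0
```

```bash
python3 - <<'E'
from w import *
s=cams.snapshot('wrist');save(s,'w6');o=observe();h=hsv(s);H,Sa,V=[h[...,i].astype(int) for i in range(3)]
m,c,st=comp(((H>45)&(H<85)&(Sa>100)&(V>50)).astype(np.uint8),(150,100,480,330));print(c,st)
# cap outline: ellipse fit of contour
q=max(cv2.findContours(m,cv2.RETR_EXTERNAL,cv2.CHAIN_APPROX_NONE)[0],key=len);e=cv2.fitEllipse(q);print(e)
p=onz(s,*e[0],.06);print(p.round(4),o['tcp_pos'],o['contact_force'])
t=pickle.load(open('top0.pkl','rb'));print('tri',tri([ray(t,389.2,257.6),ray(s,*e[0])]).round(4))
print(delta(o,[.5381,-.2178,.065],np.radians(98)),delta(o,p,np.radians(98)))
E
```

```text
[311.26632984 255.43666546] [ 282  226   59   60 2771]
((311.2679138183594, 255.43289184570312), (58.12147903442383, 58.882266998291016), 145.0457305908203)
[ 0.5382 -0.2189  0.06  ] [ 0.5371748  -0.21656701  0.14521875] [ 0.56455808 -0.80197181  0.04821733]
tri [ 0.5394 -0.2185  0.0549]
(array([-1.2, -1.6, 80.2]), array([ 0.21, -0.34, -0.11])) (array([-1.2, -2.8, 85.2]), array([ 0.21, -0.34, -0.11]))
```

View pics/w6.png

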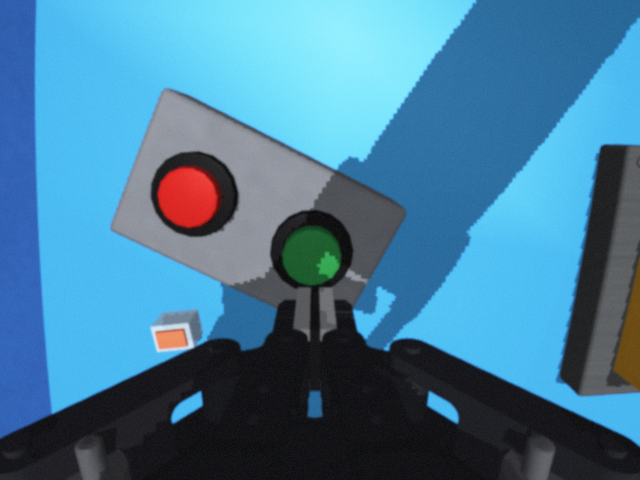

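Green cap at (311,255) and red at (188,196), far from the fingers. Now down onto the green one.

Request:
jog_arm([
  [[-0.001, -0.002, 0.03, 0, 0, 0, -1], [-0.001, -0.002, 0.06, 0, 0, 0, -1], [-0.001, -0.002, 0.075, 0, 0, 0, -1], [-0.001, -0.002, 0.082, 0, 0, 0, -1], [-0.001, -0.002, 0.085, 0, 0, 0, -1], [-0.001, -0.002, 0.087, 0, 0, 0, -1], [-0.001, -0.002, 0.087, 0, 0, 0, -1]],
])

```text
clock: 6.42
tcp_pos: [0.5416, -0.2196, 0.0632]
ee_rot: [-0.069, 0.998, -0.0, 0.001]
contact_force: [-2.4, 1.6, 3.4]
opening: 0.0006
grip_force: 1.8
```

Request:
jog_arm([
  [[0.002, 0.001, 0, 0, 0, 0, -1], [0.002, 0.001, 0.001, 0, 0, 0, -1], [0.002, 0.001, 0.002, 0, 0, 0, -1], [0.002, 0.001, 0.002, 0, 0, 0, -1]],
])

```text
clock: 6.75
tcp_pos: [0.5409, -0.2197, 0.0614]
ee_rot: [-0.069, 0.998, -0.001, 0.002]
contact_force: [2.9, 0.6, 4.3]
opening: -0.0
grip_force: 2.3
```

Request:
jog_arm([
  [[0, 0, 0.001, 0, 0, 0, -1], [0, 0, 0.002, 0, 0, 0, -1], [0, 0, 0.003, 0, 0, 0, -1], [0, 0, 0.003, 0, 0, 0, -1]],
])

```text
clock: 7.08
tcp_pos: [0.541, -0.2198, 0.0608]
ee_rot: [-0.069, 0.998, -0.001, 0.002]
contact_force: [-2.1, 2.9, 20.2]
opening: 0.0003
grip_force: 10.2
```

```bash
python3 - <<'E'
from w import *
s=cams.snapshot('wrist');t=cams.snapshot('scene');o=observe();print(o['clock'],o['tcp_pos'],o['contact_force'])
save(s,'w7');save(t,'s7')
a=cv2.resize(s['img'][200:340,220:400],(400,311));b=cv2.resize(t['img'][250:330,180:280],(389,311),interpolation=cv2.INTER_CUBIC)
cv2.imwrite('pics/c7.png',cv2.cvtColor(np.hstack([a,b]),cv2.COLOR_RGB2BGR))
E
```

```text
7.1833 [ 0.5409843  -0.21979288  0.06078232] [-1.96460477  3.65746459 20.63333606]
```

View pics/c7.png

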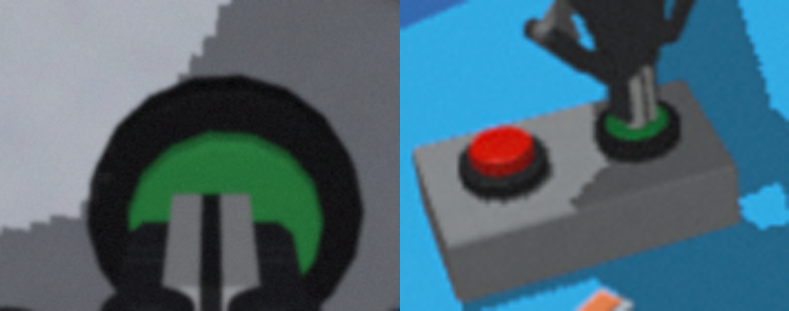

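The fingertips sit on the green cap, which is pushed down well below the red one's height. At 20 N it is bottomed out, so I'm letting go.

Request:
jog_arm([
  [[0, 0, -0.01, 0, 0, 0, -1], [0, 0, -0.03, 0, 0, 0, -1], [0, 0, -0.07, 0, 0, 0, -1], [0, 0, -0.11, 0, 0, 0, -1], [0, 0, -0.15, 0, 0, 0, -1], [0, 0, -0.16, 0, 0, 0, -1], [0, 0, -0.16, 0, 0, 0, -1], [0, 0, -0.16, 0, 0, 0, -1]],
])

```text
clock: 7.85
tcp_pos: [0.538, -0.219, 0.2163]
ee_rot: [-0.069, 0.998, -0.0, -0.0]
contact_force: [-0.2, 0.4, -0.5]
opening: 0.0001
grip_force: 0.0
```

```bash
python3 - <<'E'
from w import *
from cell import ticket
t=cams.snapshot('top');save(t,'t8');o=observe();print(o['tcp_pos'],o['contact_force'].round(2),np.abs(o['joint_vel']).max().round(3))
a=pickle.load(open('top0.pkl','rb'));sc=cams.snapshot('scene');h=hsv(sc);H,Sa,V=[h[...,i].astype(int) for i in range(3)]
print('green scene',comp(((H>45)&(H<85)&(Sa>100)&(V>60)).astype(np.uint8),(225,268,256,296))[1:],'was 240.1 279.5')
for n,(x0,y0,x1,y1) in dict(meter=(100,175,148,256),flux=(475,230,510,260),mouse=(490,268,528,315),spool=(365,155,398,192),screw=(122,272,142,352)).items():
    print(n,cv2.absdiff(t['img'],a['img'])[y0:y1,x0:x1].mean().round(1))
print(ticket.sign_off())
E
```

```text
[ 0.53715831 -0.2185146   0.21462269] [-0.93  0.03 -0.78] 0.026
green scene (array([240.19393939, 279.48484848]), array([232, 274,  17,  12, 165], dtype=int32)) was 240.1 279.5
meter 7.8
flux 7.7
mouse 5.9
spool 9.2
screw 24.4
the job is handed in; nothing more can be done
None
```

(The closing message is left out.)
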